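# Load two vials through the V-chute

## Robot

A 6-joint arm with a two-finger parallel gripper is mounted at the origin on a cart in front of the work surface, level with it; the furniture and walls round the work are solid. World frame = base frame: x ahead of the robot, y to its left, z up, the work surface at z = 0. Lengths are in mm, angles in rad, forces in N, time in s.
With the tool pointing down it reaches from about 275 to 750 mm from the base axis. Payload 10.2 kg.
Tool frame: the origin (TCP) lies midway between the tips of the shut fingers; the grasp point (between the pads) lies grip_depth behind it (grip_depth is the distance from the TCP to the grasp point, in mm); z points along the fingers, y is the line along which they close (so a half turn about z gives the same grasp; the last joint's range is limited). The gripper opens to 85 mm and grips with 20 to 120 N. Pads are 22 mm wide; open, the fingers measure 114 mm over their backs; the gripper's body (76 mm by 85 mm) begins 54 mm behind the grasp point. The pads swing forward as they close: fully open they stand 13 mm farther back than shut.
Start: joints at [0.979, 0.313, 1.498, -0, 1.331, -0.223], TCP at [189.273, 489.701, 231.294] pointing down, gripper open.
Joint ranges: [-2.94, 2.94], [-0.97, 2.17], [0.19, 2.56], [-1.23, 4.37], [0.02, 3.11], [-2.88, 2.88]. Speed limits (rad/s): [2.39, 2.39, 3.01, 3.14, 3.14, 3.14].

## Interface

Orientations are given as a unit quaternion [w, x, y, z].
In Python, from rig import * gives the robot as it stands.
- The arm moves only by the tool servo_tool, never from a script. Its argument "commands" is a list of rows, each a list of 3 entries, a list of its own where there are three numbers: the gripper command: -1 is fully open, 1 is shut, values between are in proportion, then the shift along the tool's x, y, z in m, then the turn, a rotation vector about the tool's x, y, z in units of 6 degrees (1.0 is 6 degrees). In form: [[grip, [dx, dy, dz], [ax, ay, az]], ...]. A call has 1 to 10 rows; each row shifts and turns the commanded pose from where the row before left it, along the tool's axes as they then stand; what a row does not reach is not made up. A row lasts 1/12 s, in which the tool goes at most 41.7 mm and 7.16 degrees, less where a joint would pass 70% of its speed; a pose out of reach is approached as far as the arm can. A call is refused whole if a number of a shift passes 0.0417 or a number of a turn 1, either way. A call with a gripper value outside its range is refused whole. The fingers move at their own pace and stop on an object; "squeeze" is the grip in N (left out, the last holds). Time passes only in rows, so rows that do not move let the fingers close. It gives the time, the measured TCP pose, the force, the opening and the grip force at its end, in the units of the state.
- sense(): the state, without advancing time (a new reading comes with each control period).
- capture(name): name is "scene" or "top" or "wrist"; returns a dict with "pixels" (420x560x3 uint8, red, green, blue), "z_map" (420x560 float32, mm along the optical axis (not along the pixel's ray), 0 where there is no reading), "fx", "fy", "cx", "cy" (pixels), "rvec" (rotation vector, rad) and "tvec" (3), from world to camera coordinates, as OpenCV has them; the wrist camera has in their place "T_tool_cam" (4x4, takes a point from camera to tool coordinates, whose origin is the TCP and whose axes are the flange's). Camera axes: x right, y down, z forward; pixel columns grow to the right and rows downward; lengths in mm; the calibration is good to about 2 mm. A picture is of the moment at which its call begins: read the wrist's pose just before it.
- finish_job(): hands the job in; it is judged then, once.
The state is a dict: "time_s": time; "joints": joint angles; "dq": joint speeds; "tau": joint torques, N m; "eef_pos": TCP position; "ee_rot": TCP orientation; "force": force on the tool from outside, world axes, zero at the start; "wrist_torque": the same for the moment, N m; "grip_width": opening from 0.0 (shut) to 1.0 (fully open); "grip_force": force on a finger pad.
Only numpy, scipy, OpenCV 4.12 (cv2) and the standard library are available. Lean on these libraries where they do the work, as an engineer would, in place of code of your own. Each camera call takes 0.05 s, during which the arm holds its last target. There are 200 camera calls.

## Task

First push the orange carriage away from you along its deck until its far edge meets the white scribed line. Then lay the white-capped and the blue-capped vial, one after the other in either order, in the upper part of the V-chute and let each slide down by itself, base first, into the carriage, so that both end lying in its groove with their caps facing back up the chute. Do not handle the vials once they are in the carriage, and leave the crucible, the sample cup and the timer where they are.

Things in the scene. Friction and masses are not known exactly. Their poses are not given: they have to be found in the camera images.
- loader: Fixed vial loader. Origin under its dark deck, on the bench, below the chute's centre line and below the carriage's centre when that is on the line. z up; +x: the way the carriage is pushed (away from the robot, within 0.2 rad of world x); +y: back up the chute, so vials slide towards -y. Deck x -122 to 72, y -100 to 66, top at z 10 (mm)
- outlet (a point): Lower end of the V-chute, on its V bottom (loader x 0, y 60, z 55 mm). Very smooth steel, in which a released vial slides down by itself within a second. From here the chute climbs straight along loader +y at 20 degrees to y 260, z 128; a blue plate, top at z 147, closes the upper end. Blue guide walls, 10 mm above the rims, 54 mm apart outside, line only the lower half, y 65 to 155
- feed (a point): Point on the V bottom amid the chute's open upper part (loader x 0, y 205, z 108 mm), over which to lay a vial along the chute, base towards the outlet. V sides rise 30 degrees to rims 44 mm apart, 13 mm above the V bottom. A vial in the V has its centre 13 mm above the V bottom, which is 9 mm higher 25 mm uphill
- line (a point): Point on the white scribed line, 2 mm wide, on the deck's top (z 10 mm), near its right end. The line runs along the loader's y at loader x = 29 mm, over the width of the deck
- carriage: Orange carriage, 58 (x) x 112 (y) x 55 (z) mm, that slides along loader x on the deck (about 3 N, stays where left, no stop at the line; travels 35 mm past it and can be pushed back). Starts 45 to 85 mm short of the line. Origin: centre of its underside, 10 mm above the bench; axes as the loader's
- edge (a point): Point on the carriage's straight far (+x) edge, 29 mm from its centre, on the thin 4 mm high orange flange at its right (-y) end. The edge is to stand over the line: same loader x as the line
- push_pad (a point): Centre of the black rubber pad (50 mm along y, 26 mm high) on the carriage's flat near (-x) face, 32 mm above the bench; the face's top is 65 mm above the bench
- stop (a point): Inside of the carriage's end wall (-y end), where the first vial's base comes to rest. The carriage's V-groove runs along y, open towards the chute (+y), sloping 15 degrees down to this wall (V bottom 40 mm above the carriage's underside at the mouth, 11 at the wall). It lines up with the chute when the edge is on the line and holds both vials, one behind the other
- vial_white_center (a point): Centre of the white-capped clear glass vial, 22 mm in diameter, 50 mm long, about 22 g, lying on the bench at the start. Its z axis runs along the vial from base (-25 mm) to cap (+25 mm; the cap is the last 13 mm)
- vial_blue_center (a point): Centre of the blue-capped clear glass vial, same size and axes as the white-capped one
- vial_white: The white-capped vial; origin at the centre of its base, z towards the cap
- vial_blue: The blue-capped vial; origin at the centre of its base, z towards the cap
- crucible: Grey-white porcelain crucible, 45 mm wide, 32 high, origin under its centre; leave alone
- sample_cup: Sample cup with yellow screw lid, 61 mm wide, 59 high, origin under its centre; leave alone
- timer: White square timer, 66 mm, 20 high, origin under its centre; leave alone

How it is judged:
By the outcome, as a careful person would: the job done as asked, in the order asked, and still so for the second after the job is handed in, with the robot touching nothing.
It also fails if it takes over 70 s, if anything falls off the work surface, if the arm or the gripper's body presses on something with over 40 N, if the wrist force passes 120 N, or if a joint passes its speed limit or range.

## Working session

There is one attempt and no reset: what is moved stays moved. The work goes in short steps, Python scripts to look and compute and a tool call to move; the robot and the scene stay as the last step left them, time stands still between calls to the robot, and variables do not carry over. Pictures are saved under pics/ and viewed, at most 10 in all, crops included, and the job is handed in when it is done.

Besides the shell and the picture viewer there is one more tool, called after "Emit:" as name(argument=value, ...) on one line, values as JSON. servo_tool: Moves the arm, as the interface text tells. Its arguments: {"type":"object","properties":{"commands":{"type":"array"},"squeeze":{"type":"number"}},"required":["commands"]}

```bash
ls; mkdir -p pics; cat > h.py <<'E'
from rig import *
import numpy as np, cv2
from scipy.spatial.transform import Rotation as R
def cam(name):
    s=sense(); c=capture(name)
    if name=="wrist":
        w,x,y,z=s["ee_rot"]; T=np.eye(4); T[:3,:3]=R.from_quat([x,y,z,w]).as_matrix(); T[:3,3]=s["eef_pos"]
        M=T@np.array(c["T_tool_cam"])
    else:
        A=np.eye(4); A[:3,:3]=cv2.Rodrigues(np.array(c["rvec"],float))[0]; A[:3,3]=np.ravel(c["tvec"]); M=np.linalg.inv(A)
    c["M"]=M; return c
def cloud(c):
    h,w=c["z_map"].shape; v,u=np.mgrid[:h,:w]; z=c["z_map"]
    P=np.stack([(u-c["cx"])/c["fx"]*z,(v-c["cy"])/c["fy"]*z,z],-1)
    return P@c["M"][:3,:3].T+c["M"][:3,3]
def ray(c,u,v,h):
    d=c["M"][:3,:3]@np.array([(u-c["cx"])/c["fx"],(v-c["cy"])/c["fy"],1]); o=c["M"][:3,3]
    return o+d*(h-o[2])/d[2]
def proj(c,P):
    q=np.linalg.inv(c["M"])@np.append(P,1); return c["fx"]*q[0]/q[2]+c["cx"],c["fy"]*q[1]/q[2]+c["cy"]
def save(c,n): cv2.imwrite("pics/"+n,c["pixels"][:,:,::-1])
E
python3 - <<'E'
from h import *
import pickle
d={n:cam(n) for n in("scene","top","wrist")}
pickle.dump(d,open("d0.pkl","wb"))
for n in d: print(n,d[n]["M"].round(2).tolist(),d[n]["fx"])
im=np.hstack([d["top"]["pixels"],d["scene"]["pixels"]])
save(d["top"],"top0.png");save(d["scene"],"scene0.png")
print(sense())
E
```

```text
pics
scene [[-0.89, -0.23, 0.4, 83.67], [-0.46, 0.44, -0.77, 894.87], [-0.01, -0.87, -0.5, 662.67], [0.0, 0.0, 0.0, 1.0]] 391.3800636787465
top [[0.02, -0.99, 0.15, 352.95], [-1.0, -0.03, -0.02, 10.19], [0.02, -0.15, -0.99, 1295.72], [0.0, 0.0, 0.0, 1.0]] 394.0388158993701
wrist [[0.36, 0.89, 0.29, 114.6], [0.93, -0.34, -0.11, 518.98], [0.0, 0.31, -0.95, 373.46], [0.0, 0.0, 0.0, 1.0]] 339.61082662512507
{'time_s': 0.15, 'joints': array([ 9.78589477e-01,  3.13328987e-01,  1.49822619e+00,  2.27228261e-05,
        1.33101526e+00, -2.23432289e-01]), 'dq': array([-0.00060481, -0.00220991, -0.00417084, -0.00135267,  0.00041746,
       -0.00090261]), 'tau': array([ 1.35110669e-03, -4.12368679e+01, -2.59801304e+01, -1.52127313e-04,
        3.20283325e-03,  2.69968120e-05]), 'eef_pos': array([189.16503709, 489.53983598, 230.87639065]), 'ee_rot': array([-2.04029531e-04,  1.83346871e-01,  9.83048160e-01, -4.44421895e-04]), 'force': array([0.16305725, 0.24607651, 0.7001626 ]), 'wrist_torque': array([-0.01863106,  0.03039131, -0.00266822]), 'grip_force': 0.0, 'grip_width': 1.000747577381995}
```

View pics/top0.png

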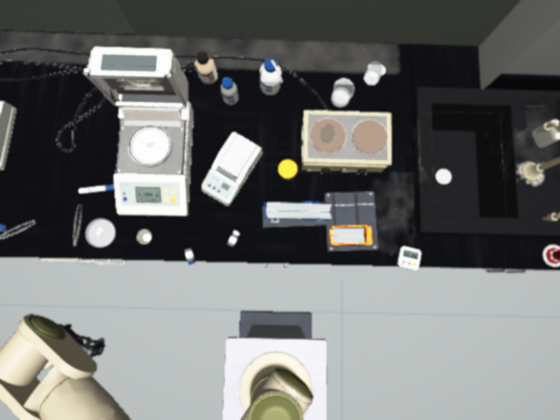

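View pics/scene0.png

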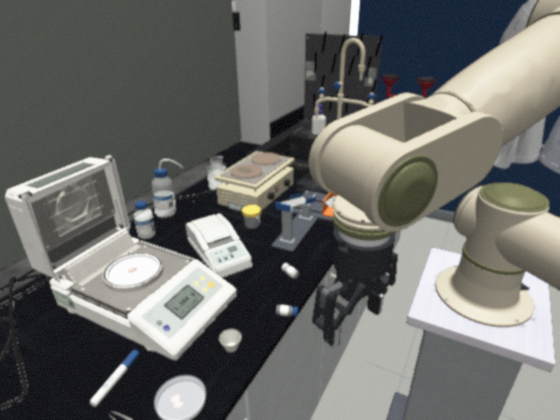

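Top view: carriage at (350,236), deck (328–377, 193–250), chute to its left (265–330, 212), white vial (234,238), blue vial (190,257), timer (410,258), cup (288,169), crucible (144,237). In the scene view the vials are at (290,270) and (287,310), and the arm hides the carriage.

```bash
python3 - <<'E'
from h import *
import pickle
d=pickle.load(open("d0.pkl","rb")); c=d["top"]; P=cloud(c); im=c["pixels"]
crop=im[180:275,175:425]; cv2.imwrite("pics/crop0.png",cv2.resize(crop,None,fx=3.2,fy=3.2,interpolation=cv2.INTER_CUBIC)[:,:,::-1])
hsv=cv2.cvtColor(im,cv2.COLOR_RGB2HSV)
for nm,(u0,v0,u1,v1),lo,hi,h in [("orange",(320,215,380,255),(3,120,120),(22,255,255),40),("chuteblue",(255,195,335,230),(100,80,50),(125,255,255),110),("w",(222,225,245,252),(0,0,110),(180,255,255),11),("b",(178,243,202,270),(0,0,90),(180,255,255),11),("bcap",(178,243,202,266),(100,90,40),(125,255,255),11),("deck",(320,185,385,255),(0,0,40),(180,90,120),10)]:
    m=cv2.inRange(hsv,lo,hi); k=np.zeros_like(m); k[v0:v1,u0:u1]=m[v0:v1,u0:u1]
    v,u=np.nonzero(k)
    if len(u)<3: print(nm,len(u)); continue
    r=cv2.minAreaRect(np.stack([u,v],1).astype(np.float32))
    bp=cv2.boxPoints(r)
    print(nm,len(u),[ray(c,*b,h)[:2].round().tolist() for b in bp],"ctr",ray(c,*r[0],h)[:2].round(1),"z",np.percentile(P[v,u,2],[10,50,90]).round())
for y,x in[(0,0)]: pass
w=d["wrist"]; save(w,"wrist0.png")
E
```

```text
orange 307 [[513.0, -161.0], [516.0, -300.0], [452.0, -299.0], [449.0, -161.0]] ctr [ 482.3 -229.9] z [11. 48. 67.]
chuteblue 138 [[523.0, 52.0], [584.0, 51.0], [580.0, -150.0], [519.0, -148.0]] ctr [551.1 -48.6] z [ -1.  85. 147.]
w 111 [[450.0, 170.0], [497.0, 150.0], [485.0, 126.0], [439.0, 147.0]] ctr [467.9 148.1] z [ 3. 19. 24.]
b 311 [[426.0, 325.0], [428.0, 251.0], [363.0, 247.0], [362.0, 321.0]] ctr [394.6 286.1] z [-805. -793.   22.]
bcap 18 [[391.0, 288.0], [392.0, 271.0], [382.0, 271.0], [382.0, 287.0]] ctr [386.7 279.2] z [ 7. 18. 20.]
deck 2280 [[634.0, -130.0], [646.0, -349.0], [439.0, -351.0], [428.0, -138.0]] ctr [ 535.6 -242.1] z [ 1.  9. 13.]
```

View pics/crop0.png

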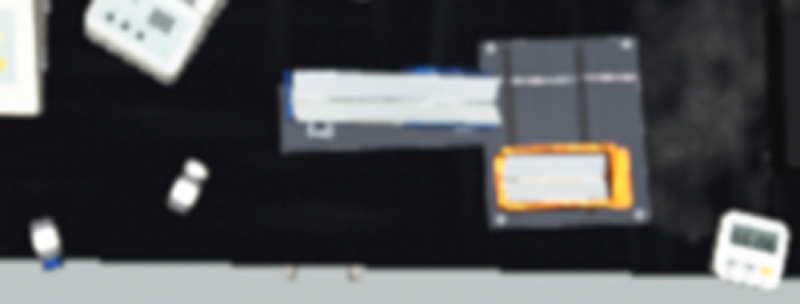

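View pics/wrist0.png

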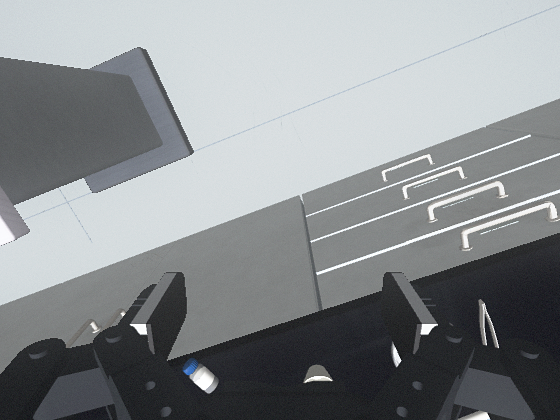

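Crop (3.2×): the line is at (505–635, 78), the carriage at (495–632, 145–208) with its flange at the right end. White vial has its cap to the upper right at (195,170), and the blue vial has its cap down at (52,262). The wrist camera sits on tool +x and looks back at the TCP.

```bash
cat >> h.py <<'E'
def plan(pos=None,ang=None,tilt=0):
    """tool-x heading ang deg (tilt raises tool x), pos TCP target. prints turn (units, all rows) then shift in axes before and after turn"""
    s=sense(); w,x,y,z=s["ee_rot"]; A=R.from_quat([x,y,z,w]).as_matrix(); p=np.array(s["eef_pos"])
    B=A
    if ang is not None:
        a,t=np.radians([ang,tilt]); X=np.array([np.cos(a)*np.cos(t),np.sin(a)*np.cos(t),np.sin(t)]); Y=np.array([np.sin(a),-np.cos(a),0]); B=np.stack([X,Y,np.cross(X,Y)],1)
        print("turn units",(np.degrees(R.from_matrix(A.T@B).as_rotvec())/6).round(2))
    print("pos",p.round(1),"heading",np.degrees(np.arctan2(A[1,0],A[0,0])).round(2),"tool z",A[:,2].round(3))
    if pos is not None:
        d=np.array(pos)-p; print("shift mm before-turn axes",(A.T@d).round(1)," after-turn axes",(B.T@d).round(1))
E
python3 - <<'E'
from h import *
import pickle,rig
print([n for n in dir(rig) if not n.startswith("_")], getattr(rig,"grip_depth",None))
d=pickle.load(open("d0.pkl","rb")); c=d["top"]
px=lambda u,v:(175+u/3.2,180+v/3.2)
for n,u,v,h in [("lineL",505,80,10),("lineR",635,76,10),("deck NL",488,47,10),("NR",629,42,10),("SR",641,216,10),("SL",496,221,10),("car near L",497,209,65),("car near R",612,205,55),("flange far R",630,146,14),("chute up",292,98,128),("chute low",500,100,55),("wcap",197,168,11),("wbase",181,206,11),("bcap",53,265,11),("bbase",41,225,11)]:
    print(n,ray(c,*px(u,v),h).round(1))
plan((405,-230,231),0)
E
```

```text
['PlanningError', 'capture', 'finish_job', 'grip_depth', 'sense'] 18.700000000000003
lineL [ 584. -177.   10.]
lineR [ 591.8 -312.6   10. ]
deck NL [ 618.4 -159.1   10. ]
NR [ 627.7 -306.7   10. ]
SR [ 446.4 -317.    10. ]
SL [ 437.7 -168.3   10. ]
car near L [ 445.8 -161.6   65. ]
car near R [ 453.3 -276.9   55. ]
flange far R [ 517.7 -305.6   14. ]
chute up [540.3  40.3 128. ]
chute low [ 555.5 -165.5   55. ]
wcap [484.2 138.1  11. ]
wbase [445.  152.7  11. ]
bcap [382.5 278.8  11. ]
bbase [422.4 293.2  11. ]
turn units [-1.000e-02  1.000e-02  2.648e+01]
pos [189.2 489.5 230.9] heading 158.87 tool z [-0.001 -0.001 -1.   ]
shift mm before-turn axes [-4.607e+02 -5.934e+02  3.000e-01]  after-turn axes [ 2.158e+02  7.195e+02 -1.000e-01]
```

Emit:
servo_tool(commands=[[1,[-0.0243,-0.0312,0],[0,0,0]],[1,[-0.0243,-0.0312,0],[0,0,0]],[1,[-0.0243,-0.0312,0],[0,0,0]],[1,[-0.0243,-0.0312,0],[0,0,0]],[1,[-0.0243,-0.0312,0],[0,0,0]],[1,[-0.0243,-0.0312,0],[0,0,0]],[1,[-0.0243,-0.0312,0],[0,0,0]],[1,[-0.0243,-0.0312,0],[0,0,0]],[1,[-0.0243,-0.0312,0],[0,0,0]],[1,[-0.0243,-0.0312,0],[0,0,0]]])

```text
time_s: 0.98
eef_pos: [303.3, 109.4, 231.4]
ee_rot: [0.0, 0.183, 0.983, 0.0]
force: [1.6, 0.1, -0.3]
grip_width: 0.004
grip_force: 0.0
```

Emit:
servo_tool(commands=[[1,[-0.0243,-0.0312,0],[0,0,0]],[1,[-0.0243,-0.0312,0],[0,0,0]],[1,[-0.0243,-0.0312,0],[0,0,0]],[1,[-0.0243,-0.0312,0],[0,0,0]],[1,[-0.0243,-0.0312,0],[0,0,0]],[1,[-0.0243,-0.0312,0],[0,0,0]],[1,[-0.0243,-0.0312,0],[0,0,0]],[1,[-0.0243,-0.0312,0],[0,0,0]],[1,[-0.0243,-0.0312,0],[0,0,0]],[1,[0,0,0],[0,0,0]]])

```text
time_s: 1.82
eef_pos: [406.9, -234.9, 230.3]
ee_rot: [-0.0, 0.185, 0.983, -0.0]
force: [0.3, 0.8, -1.1]
grip_width: 0.003
grip_force: 0.0
```

Emit:
servo_tool(commands=[[1,[0,0,0],[0,0,1]],[1,[0,0,0],[0,0,1]],[1,[0,0,0],[0,0,1]],[1,[0,0,0],[0,0,1]],[1,[0,0,0],[0,0,1]],[1,[0,0,0],[0,0,1]],[1,[0,0,0],[0,0,1]],[1,[0,0,0],[0,0,1]],[1,[0,0,0],[0,0,1]],[1,[0,0,0],[0,0,1]]])

```text
time_s: 2.65
eef_pos: [406.1, -229.3, 231.1]
ee_rot: [-0.0, 0.652, 0.758, 0.0]
force: [-0.1, 0.4, -0.1]
grip_width: 0.002
grip_force: 0.0
```

Emit:
servo_tool(commands=[[1,[0,0,0],[0,0,1]],[1,[0,0,0],[0,0,1]],[1,[0,0,0],[0,0,1]],[1,[0,0,0],[0,0,1]],[1,[0,0,0],[0,0,1]],[1,[0,0,0],[0,0,1]],[1,[0,0,0],[0,0,1]],[1,[0,0,0],[0,0,1]],[1,[0,0,0],[0,0,1]],[1,[0,0,0],[0,0,1]]])

```text
time_s: 3.48
eef_pos: [406.1, -229.3, 231.2]
ee_rot: [-0.0, 0.944, 0.33, -0.0]
force: [-0.6, 0.6, -0.6]
grip_width: 0.006
grip_force: 0.0
```

Emit:
servo_tool(commands=[[1,[0,0,0],[0,0,1]],[1,[0,0,0],[0,0,1]],[1,[0,0,0],[0,0,1]],[1,[0,0,0],[0,0,1]],[1,[0,0,0],[0,0,1]],[1,[0,0,0],[0,0,1]],[1,[0,0,0],[0,0,0]]])

```text
time_s: 4.07
eef_pos: [406.1, -229.4, 231.1]
ee_rot: [-0.0, 1.0, 0.023, -0.0]
force: [0.1, -1.0, -0.3]
grip_width: 0.0
grip_force: 0.0
```

```bash
python3 - <<'E'
from h import *
plan((405,-228,24),3.4)
c=cam("wrist"); save(c,"w1.png")
import pickle; pickle.dump(c,open("w1.pkl","wb"))
E
```

```text
turn units [-0.    0.   -0.12]
pos [ 406.1 -229.4  231.1] heading 2.67 tool z [-0.  0. -1.]
shift mm before-turn axes [ -1.   -1.3 207.1]  after-turn axes [ -1.   -1.4 207.1]
```

View pics/w1.png

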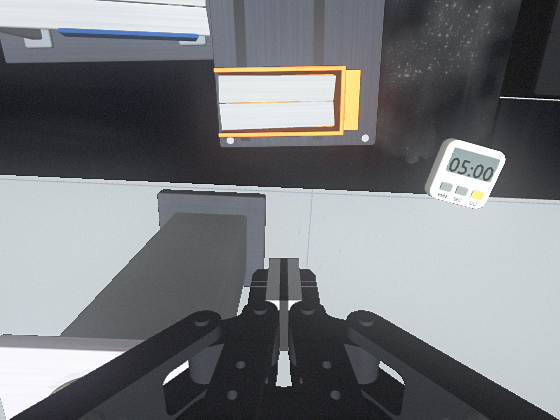

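Carriage body at (215–347, 66–137), flange (345–361, 70–130), timer (467,172). The scribed line is above the frame.

```bash
python3 - <<'E'
from h import *
import pickle
c=pickle.load(open("w1.pkl","rb")); P=cloud(c)
for n,u,v,h in [("near topL",219,138,65),("near topR",343,135,65),("flange far",361,70,14),("flange near",358,130,14),("far topL",215,68,65),("far topR",346,66,65),("benchedge",281,193,0),("screw",231,141,10),("screw",364,138,10),("timer near",480,207,20)]:
    print(n,ray(c,u,v,h).round(1),"depth",P[v-2,u].round(1))
E
```

```text
near topL [ 448.8 -168.7   65. ] depth [ 450.2 -168.2   61.8]
near topR [ 456.6 -279.4   65. ] depth [ 458.2 -279.5   63.5]
flange far [ 515.2 -299.7   14. ] depth [ 517.4 -300.4    9.5]
flange near [ 457.6 -303.4   14. ] depth [ 459.4 -303.8   10.9]
far topL [ 506.8 -166.1   65. ] depth [ 512.5 -155.4    9.3]
far topR [ 513.5 -276.2   65. ] depth [ 520.3 -285.1    9.7]
benchedge [ 382.4 -226.8    0. ] depth [ 169.3 -229.9 -796.7]
screw [ 439.6 -171.3   10. ] depth [ 441.9 -171.5   11.3]
screw [ 449.4 -311.5   10. ] depth [ 451.6 -310.8   12.1]
timer near [ 382.3 -444.7   20. ] depth [ 384.  -445.7   17.7]
```

Emit:
servo_tool(commands=[[1,[0,0,0.0345],[0,0,-0.17]],[1,[0,0,0.0345],[0,0,0]],[1,[0,0,0.0345],[0,0,0]],[1,[0,0,0.0345],[0,0,0]],[1,[0,0,0.0345],[0,0,0]],[1,[0,0,0.0345],[0,0,0]],[1,[0,0,0],[0,0,0]],[1,[0.01,0,0],[0,0,0]],[1,[0.01,0,0],[0,0,0]],[1,[0,0,0],[0,0,0]]])

```text
time_s: 4.95
eef_pos: [429.2, -229.4, 26.7]
ee_rot: [0.002, 0.999, 0.035, 0.002]
force: [0.9, 0.4, 0.1]
grip_width: -0.002
grip_force: 0.0
```

Emit:
servo_tool(commands=[[1,[0.006,0,0],[0,0,0]],[1,[0.006,0,0],[0,0,0]],[1,[0.006,0,0],[0,0,0]],[1,[0.006,0,0],[0,0,0]],[1,[0.006,0,0],[0,0,0]],[1,[0.006,0,0],[0,0,0]],[1,[0.006,0,0],[0,0,0]],[1,[0.006,0,0],[0,0,0]],[1,[0.006,0,0],[0,0,0]],[1,[0.006,0,0],[0,0,0]]])

```text
time_s: 5.78
eef_pos: [486.6, -224.3, 24.3]
ee_rot: [0.0, 0.999, 0.034, -0.0]
force: [-2.9, -0.6, 1.1]
grip_width: -0.0
grip_force: 0.0
```

```bash
python3 - <<'E'
from h import *
plan(); print(sense()["force"])
c=cam("wrist"); save(c,"w2.png")
import pickle; pickle.dump(c,open("w2.pkl","wb"))
E
```

```text
pos [ 486.6 -224.3   24.3] heading 3.89 tool z [-0. -0. -1.]
[-2.89293993 -0.63641107  1.10107311]
```

View pics/w2.png

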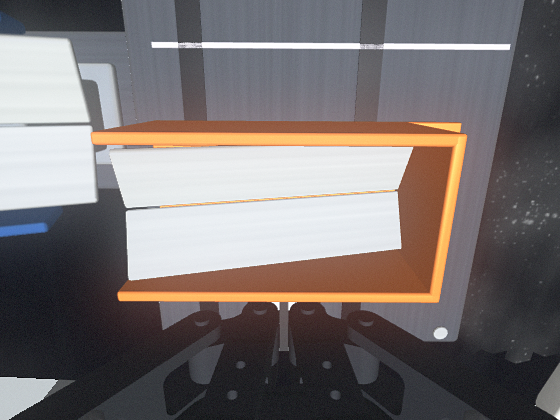

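In contact. The line runs (152,44)–(510,47). The flange's far edge is at (412–461, 124) and the carriage's far face reaches down to row 122.

```bash
cat > gap.py <<'E'
from h import *
def gap(c):
    im=c["pixels"]; hsv=cv2.cvtColor(im,cv2.COLOR_RGB2HSV)
    o=cv2.inRange(hsv,(5,120,60),(25,255,255))
    Y=c["M"][:3,0]
    # loader x dir from line
    wl=cv2.inRange(hsv,(0,0,170),(180,60,255))
    cols=range(425,455,3)
    E=[];L=[]
    for u in cols:
        ve=np.nonzero(o[:,u])[0][0]
        col=im[:max(ve-2,1),u].astype(float).mean(1); vp=int(col.argmax()); w=slice(max(vp-5,0),vp+6); ww=np.clip(col[w]-np.median(col),0,None)
        vl=(np.arange(len(col))[w]*ww).sum()/ww.sum()
        E.append(ray(c,u,ve-.5,14));L.append(ray(c,u,vl,10))
    L=np.array(L);E=np.array(E); k=np.polyfit(L[:,1],L[:,0],1); 
    th=np.radians(3.8); X=np.array([np.cos(th),np.sin(th)])
    print("line pt",L.mean(0).round(1),"edge",E.mean(0).round(1),"gap along loader x",(( L.mean(0)-E.mean(0))[:2]@X + 0).round(2), "slope deg",np.degrees(np.arctan(-k[0])))
E
python3 - <<'E'
from gap import *
import pickle
c=pickle.load(open("w2.pkl","rb")); gap(c)
a=ray(c,153,44.5,10);b=ray(c,509,47,10); print(a,b,np.degrees(np.arctan2(b[0]-a[0],-(b[1]-a[1]))))
E
```

```text
line pt [ 591.2 -281.8   10. ] edge [ 561.  -286.5   14. ] gap along loader x 30.48 slope deg 3.519768062218024
[ 583.66593783 -162.09850635   10.        ] [ 592.88572139 -311.44146872   10.        ] 3.5327081875000172
```

Emit:
servo_tool(commands=[[1,[0.006,0,0],[0,0,0]],[1,[0.006,0,0],[0,0,0]],[1,[0.006,0,0],[0,0,0]],[1,[0.005,0,0],[0,0,0]],[1,[0.004,0,0],[0,0,0]],[1,[0,0,0],[0,0,0]],[1,[0,0,0],[0,0,0]]])

```text
time_s: 6.42
eef_pos: [513.4, -222.4, 24.4]
ee_rot: [0.0, 0.999, 0.034, 0.0]
force: [0.4, 0.3, 0.5]
grip_width: 0.0
grip_force: 0.0
```

```bash
python3 - <<'E'
from gap import *
plan(); c=cam("wrist"); save(c,"w3.png"); gap(c)
E
```

```text
pos [ 513.4 -222.4   24.4] heading 3.9 tool z [ 0.001 -0.    -1.   ]
line pt [ 591.3 -285.7   10. ] edge [ 588.2 -284.6   14. ] gap along loader x 2.96 slope deg 3.4302188519801025
```

Emit:
servo_tool(commands=[[1,[0.002,0,0],[0,0,0]],[1,[0,0,0],[0,0,0]],[1,[0,0,0],[0,0,0]]])

```text
time_s: 6.72
eef_pos: [515.0, -222.3, 24.4]
ee_rot: [0.0, 0.999, 0.034, 0.0]
force: [0.7, 0.4, -0.9]
grip_width: -0.002
grip_force: 0.0
```

```bash
python3 - <<'E'
from gap import *
plan(); c=cam("wrist"); gap(c)
cv2.imwrite("pics/w4.png",cv2.resize(c["pixels"][60:200,380:540],None,fx=4,fy=4,interpolation=cv2.INTER_NEAREST)[:,:,::-1])
E
```

```text
pos [ 515.  -222.3   24.4] heading 3.89 tool z [ 0. -0. -1.]
line pt [ 591.2 -285.9   10. ] edge [ 589.4 -284.5   14. ] gap along loader x 1.77 slope deg 3.574593409512579
```

View pics/w4.png

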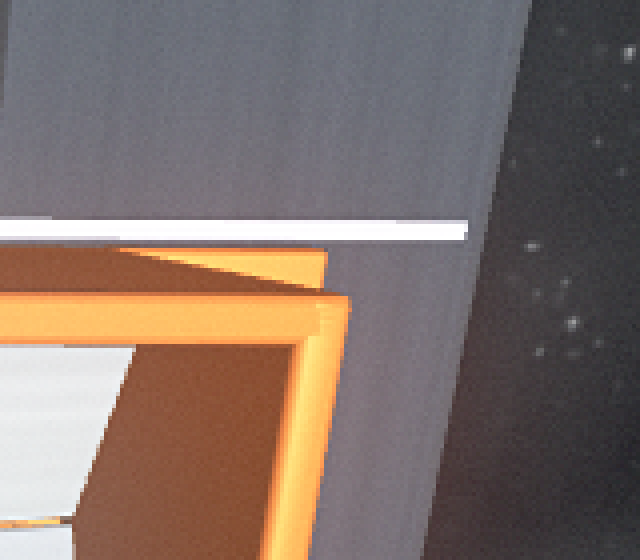

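Crop: the line's centre is at row 230 and the flange edge at row 249, both in crop pixels. That leaves about 1.7 mm to go.

Emit:
servo_tool(commands=[[1,[0.002,0,0],[0,0,0]],[1,[0,0,0],[0,0,0]],[1,[0,0,0],[0,0,0]],[1,[0,0,0],[0,0,0]]])

```text
time_s: 7.1
eef_pos: [517.1, -222.2, 24.3]
ee_rot: [0.0, 0.999, 0.034, 0.0]
force: [-0.1, -0.5, -0.4]
grip_width: -0.002
grip_force: 0.0
```

```bash
python3 - <<'E'
from gap import *
plan(); c=cam("wrist")
im=c["pixels"]
for u in (430,445,455): print([tuple(int(t) for t in im[v,u]) for v in range(112,126)])
r=im[:,475].astype(int).mean(1); print("line rows at 475",r[105:130].astype(int).tolist())
E
```

```text
pos [ 517.1 -222.2   24.3] heading 3.89 tool z [ 0. -0. -1.]
[(134, 126, 133), (133, 123, 132), (133, 122, 132), (136, 125, 135), (135, 123, 131), (134, 125, 133), (130, 118, 126), (167, 157, 166), (255, 255, 255), (246, 243, 248), (236, 140, 93), (254, 183, 104), (255, 225, 128), (255, 222, 126)]
[(128, 119, 129), (130, 118, 127), (130, 119, 127), (131, 122, 128), (131, 119, 129), (130, 121, 128), (124, 113, 120), (162, 153, 164), (255, 255, 255), (248, 245, 249), (216, 122, 87), (255, 183, 104), (255, 216, 121), (255, 212, 121)]
[(130, 122, 131), (127, 118, 130), (129, 117, 127), (131, 121, 128), (130, 122, 129), (129, 119, 129), (128, 118, 128), (130, 119, 124), (255, 255, 255), (255, 255, 255), (209, 124, 98), (255, 178, 98), (255, 212, 119), (255, 207, 118)]
line rows at 475 [120, 128, 124, 126, 124, 120, 122, 127, 123, 122, 123, 125, 124, 122, 112, 255, 254, 253, 255, 249, 132, 122, 125, 125, 129]
```

The edge now sits on the middle of the line (line rows 120–124, edge at row 122). Next: retreat and go over the white vial.

Emit:
servo_tool(commands=[[1,[-0.02,0,0],[0,0,0]],[1,[-0.02,0,0],[0,0,0]],[1,[0,0,-0.035],[0,0,0]],[1,[0,0,-0.04],[0,0,0]],[1,[0,0,-0.04],[0,0,0]],[1,[0,0,-0.04],[0,0,0]],[1,[0,0,-0.04],[0,0,0]],[1,[0,0,-0.005],[0,0,0]],[1,[0,0,0],[0,0,0]]])

```text
time_s: 7.9
eef_pos: [478.0, -225.4, 226.9]
ee_rot: [0.002, 0.999, 0.034, 0.002]
force: [-0.5, 0.0, -0.6]
grip_width: -0.003
grip_force: 0.0
```

Emit:
servo_tool(commands=[[-1,[0.0015,-0.0372,0],[0,0,0]],[-1,[0.0015,-0.0372,0],[0,0,0]],[-1,[0.0015,-0.0372,0],[0,0,0]],[-1,[0.0015,-0.0372,0],[0,0,0]],[-1,[0.0015,-0.0372,0],[0,0,0]],[-1,[0.0015,-0.0372,0],[0,0,0]],[-1,[0.0015,-0.0372,0],[0,0,0]],[-1,[0.0015,-0.0372,0],[0,0,0]],[-1,[0.0015,-0.0372,0],[0,0,0]],[-1,[0.0015,-0.0372,0],[0,0,0]]])

```text
time_s: 8.73
eef_pos: [465.8, 149.1, 222.6]
ee_rot: [-0.0, 0.999, 0.034, -0.001]
force: [-0.0, -0.7, -1.2]
grip_width: 0.999
grip_force: 0.0
```

Emit:
servo_tool(commands=[[-1,[0,0,0],[0,0,1]],[-1,[0,0,0],[0,0,1]],[-1,[0,0,0],[0,0,1]],[-1,[0,0,0],[0,0,1]],[-1,[0,0,0],[0,0,0]],[-1,[0,0,0],[0,0,0]]])

```text
time_s: 9.23
eef_pos: [466.4, 147.3, 223.1]
ee_rot: [0.0, 0.985, -0.173, -0.001]
force: [0.0, 0.3, -0.1]
grip_width: 0.997
grip_force: 0.0
```

```bash
python3 - <<'E'
from h import *
plan(); c=cam("wrist"); save(c,"w5.png")
import pickle; pickle.dump(c,open("w5.pkl","wb")); print(proj(c,(467,147,11)))
E
```

```text
pos [466.4 147.3 223.1] heading -19.94 tool z [-0.002 -0.    -1.   ]
(np.float64(284.15751151857904), np.float64(175.16919953532528))
```

View pics/w5.png

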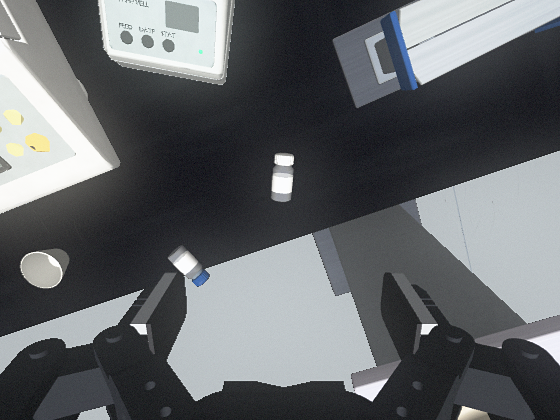

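White vial: cap end (284,153), base end (282,201). Blue vial: base (177,252), cap (203,281). Crucible at (44,268), chute top plate near (398,50).

```bash
python3 - <<'E'
from h import *
import pickle
c=pickle.load(open("w5.pkl","rb")); P=cloud(c)
m=(P[:,:,2]>4)&(P[:,:,2]<40)
for n,(u0,v0,u1,v1) in dict(w=(262,140,305,215),b=(160,240,215,295)).items():
    k=np.zeros(m.shape,np.uint8); k[v0:v1,u0:u1]=m[v0:v1,u0:u1]; v,u=np.nonzero(k)
    X=np.array([ray(c,a,b,11)[:2] for a,b in zip(u,v)]).astype(np.float32); r=cv2.minAreaRect(X); Q=P[v,u]
    hsv=cv2.cvtColor(c["pixels"],cv2.COLOR_RGB2HSV)
    ev=np.linalg.eigh(np.cov(X.T))[1][:,1]
    print(n,len(u),"rect",r,"axis deg",np.degrees(np.arctan2(ev[1],ev[0])),"mean",X.mean(0),"zmax",np.percentile(Q[:,2],95))
for n,u,v in[("wcap",284,153),("wbase",282,201),("bcap",203,281),("bbase",177,252)]: print(n,ray(c,u,v,11).round(1))
E
```

```text
w 959 rect ((465.349853515625, 149.74227905273438), (22.35902976989746, 53.088050842285156), 65.47300720214844) axis deg 155.43447028304155 mean [465.4346  149.70644] zmax 22.215808078658903
b 837 rect ((402.7825622558594, 287.6627197265625), (52.568992614746094, 25.297821044921875), 19.55156135559082) axis deg -162.69433465101991 mean [404.09628 287.9271 ] zmax 22.312852047986507
wcap [489.2 139.1  11. ]
wbase [440.8 159.   11. ]
bcap [379.7 280.6  11. ]
bbase [424.3 293.2  11. ]
```

Emit:
servo_tool(commands=[[-1,[0,0,0],[0,0,0.77]],[-1,[-0.002,-0.0016,0.03],[0,0,0]],[-1,[0,0,0.04],[0,0,0]],[-1,[0,0,0.04],[0,0,0]],[-1,[0,0,0.04],[0,0,0]],[-1,[0,0,0.035],[0,0,0]],[-1,[0,0,0.02],[0,0,0]],[-1,[0,0,0.012],[0,0,0]],[-1,[0,0,0],[0,0,0]],[-1,[0,0,0],[0,0,0]]])

```text
time_s: 10.12
eef_pos: [465.4, 149.5, 7.1]
ee_rot: [0.0, 0.977, -0.213, -0.001]
force: [0.4, 1.1, 0.7]
grip_width: 0.998
grip_force: 0.0
```

Emit:
servo_tool(commands=[[1,[0,0,0],[0,0,0]],[1,[0,0,0],[0,0,0]],[1,[0,0,0],[0,0,0]],[1,[0,0,0],[0,0,0]],[1,[0,0,0],[0,0,0]],[1,[0,0,0],[0,0,0]],[1,[0,0,0],[0,0,0]],[1,[0,0,0],[0,0,0]]], squeeze=25)

```text
time_s: 10.78
eef_pos: [465.8, 149.6, 7.7]
ee_rot: [-0.0, 0.977, -0.214, 0.0]
force: [-1.8, 0.7, 5.6]
grip_width: 0.24
grip_force: 26.3
```

Emit:
servo_tool(commands=[[0,[0,0,0],[0,0,0]],[0,[0,0,0],[0,0,0]],[0,[0,0,0.004],[0,0,0]],[0,[0,0,0],[0,0,0]],[0,[0,0,0],[0,0,0]],[1,[0,0,0],[0,0,0]],[1,[0,0,0],[0,0,0]],[1,[0,0,0],[0,0,0]],[1,[0,0,0],[0,0,0]],[1,[0,0,0],[0,0,0]]])

```text
time_s: 11.62
eef_pos: [465.7, 149.6, 3.4]
ee_rot: [0.0, 0.977, -0.214, 0.0]
force: [0.2, 0.2, 0.8]
grip_width: 0.238
grip_force: 25.5
```

Emit:
servo_tool(commands=[[1,[0,0,-0.01],[0,0,0]],[1,[0,0,-0.03],[0,0,0]],[1,[0,0,-0.04],[0,0,0]],[1,[0,0,-0.04],[0,0,0]],[1,[0,0,-0.04],[0,0,0]],[1,[0,0,-0.04],[0,0,0]],[1,[0,0,0],[0,0,-0.67]],[1,[0,0,0],[0,0,-1]],[1,[0,0,0],[0,0,-1]],[1,[0,0,0],[0,0,-1]]])

```text
time_s: 12.45
eef_pos: [465.5, 149.6, 204.2]
ee_rot: [-0.0, 1.0, -0.021, 0.0]
force: [0.6, 0.1, -0.7]
grip_width: 0.242
grip_force: 25.5
```

Emit:
servo_tool(commands=[[1,[0,0,0],[0,0,-1]],[1,[0,0,0],[0,0,-1]],[1,[0,0,0],[0,0,-1]],[1,[0,0,0],[0,0,-1]],[1,[0,0,0],[0,0,-1]],[1,[0,0,0],[0,0,-1]],[1,[0,0,0],[0,0,-1]],[1,[0,0,0],[0,0,-1]],[1,[0,0,0],[0,0,-1]],[1,[0,0,0],[0,0,-1]]])

```text
time_s: 13.28
eef_pos: [465.4, 149.6, 204.0]
ee_rot: [0.0, 0.876, 0.482, 0.0]
force: [-0.6, 0.0, -1.4]
grip_width: 0.239
grip_force: 25.5
```

Emit:
servo_tool(commands=[[1,[0,0,0],[0,0,-1]],[1,[0,0,0],[0,0,-1]],[1,[0,0,0],[0,0,-1]],[1,[0,0,0],[0,0,-1]],[1,[0,0,0],[0,0,-1]],[1,[0,0,0],[0,0,-1]],[1,[0,0,0],[0,0,0]]])

```text
time_s: 13.87
eef_pos: [465.5, 149.6, 203.9]
ee_rot: [0.0, 0.685, 0.728, 0.0]
force: [0.0, -0.4, 0.6]
grip_width: 0.238
grip_force: 25.5
```

```bash
python3 - <<'E'
from h import *
plan((545.5,-15.3,226),93.5,20); s=sense(); print(s["grip_width"],s["grip_force"],s["joints"].round(2))
plan((545.5,-15.3,226),93.5,0)
c=cam("wrist"); save(c,"w6.png")
E
```

```text
turn units [0.   3.33 0.  ]
pos [465.5 149.6 203.9] heading 93.5 tool z [ 0.001  0.    -1.   ]
shift mm before-turn axes [-169.5   69.8  -22. ]  after-turn axes [-151.7   69.8  -78.7]
0.23790455201378347 25.45239955186844 [0.07 0.26 1.65 0.   1.24 0.01]
turn units [ 0. -0.  0.]
pos [465.5 149.6 203.9] heading 93.5 tool z [ 0.001  0.    -1.   ]
shift mm before-turn axes [-169.5   69.8  -22. ]  after-turn axes [-169.5   69.8  -22.1]
```

View pics/w6.png

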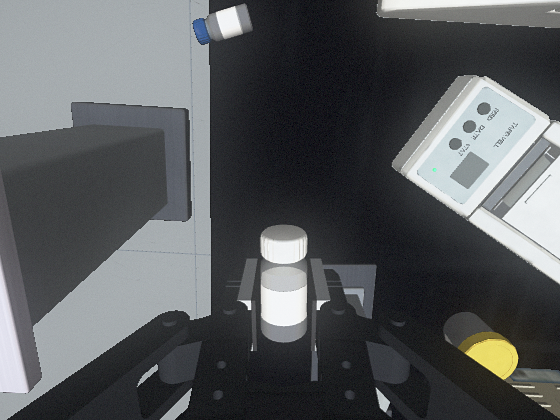

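The vial is held centred between the pads at (284,285), cap towards tool +x.

Emit:
servo_tool(commands=[[1,[-0.0339,0.014,0],[0,0,0]],[1,[-0.0339,0.014,0],[0,0,0]],[1,[-0.0339,0.014,0],[0,0,0]],[1,[-0.0339,0.014,0],[0,0,0]],[1,[-0.0339,0.014,0],[0,0,0]],[1,[0,0,0],[0,0.83,0]],[1,[0,0,0],[0,0.83,0]],[1,[0,0,0],[0,0.83,0]],[1,[0,0,0],[0,0.83,0]],[1,[0,0,0],[0,0,0]]])

```text
time_s: 14.75
eef_pos: [545.1, -17.4, 202.7]
ee_rot: [-0.127, 0.678, 0.714, 0.119]
force: [0.6, -0.5, -0.8]
grip_width: 0.241
grip_force: 25.5
```

```bash
cat > chute.py <<'E'
from h import *
O=np.array([558.1,-219.9,0]); a=np.radians(3.53); LX=np.array([np.cos(a),np.sin(a),0]); LY=np.array([-np.sin(a),np.cos(a),0]); LZ=np.array([0,0,1.])
def L(x,y,z): return O+x*LX+y*LY+z*LZ
def chk(c):
    P=cloud(c)-O; x=P@LX; y=P@LY; z=P[:,:,2]
    zb=55+(y-60)*np.tan(np.radians(20))
    for y0 in (235,243,251):
        m=(abs(y-y0)<4)&(z>90)&(z<160)&(abs(x)<45)&(z-zb<25)&(c["z_map"]>0)
        if m.sum()<20: print(y0,m.sum()); continue
        xx,h=x[m],(z-zb)[m]
        e=np.percentile(xx,[1,99]); lo=[]
        for k in np.arange(-24,25,4):
            s=abs(xx-k)<2; lo.append(round(float(np.median(h[s])),1) if s.any() else None)
        print(y0,m.sum(),"x extent",e.round(1),"profile",lo)
E
python3 - <<'E'
from chute import *
c=cam("wrist"); chk(c); save(c,"w7.png")
C=L(0,205,121); print(C)
w,x,y,z=sense()["ee_rot"]; tz=R.from_quat([x,y,z,w]).as_matrix()[:,2]
plan(C+7.6*tz+[0,0,5],93.5,20)
E
```

```text
235 765 x extent [-22.5  22.3] profile [11.7, 11.4, 9.1, 6.7, 4.1, 1.5, -0.0, 1.9, 4.1, 6.7, 9.0, 11.3, 11.9]
243 801 x extent [-22.7  22.8] profile [12.3, 11.4, 8.7, 6.8, 4.2, 1.4, -0.1, 1.7, 4.2, 6.6, 9.0, 11.5, 11.8]
251 802 x extent [-22.6  22.6] profile [11.8, 11.4, 9.1, 6.6, 4.1, 1.8, -0.2, 1.9, 4.3, 6.4, 9.0, 11.5, 11.8]
[545.47791357 -15.28894718 121.        ]
turn units [ 0.01  0.02 -0.08]
pos [545.2 -16.8 202.9] heading 92.98 tool z [-0.02   0.339 -0.941]
shift mm before-turn axes [-24.7   0.6  80.5]  after-turn axes [-24.9   0.4  80.4]
```

View pics/w7.png

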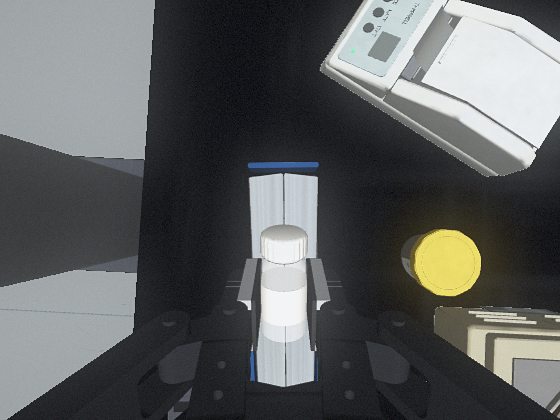

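The vial is over the open V (249–318, 165–385) and well aligned, and the depth profile agrees with the loader frame. I'll lower to 5 mm above the seat.

Emit:
servo_tool(commands=[[1,[-0.0247,0.0005,0],[0,0,-0.08]],[1,[0,0,0.03],[0,0,0]],[1,[0,0,0.025],[0,0,0]],[1,[0,0,0.015],[0,0,0]],[1,[0,0,0.01],[0,0,0]],[1,[0,0,0],[0,0,0]],[1,[0,0,0],[0,0,0]]])

```text
time_s: 15.38
eef_pos: [545.8, -11.1, 120.4]
ee_rot: [-0.124, 0.673, 0.719, 0.119]
force: [-0.3, 0.1, 1.1]
grip_width: 0.237
grip_force: 26.8
```

```bash
python3 - <<'E'
from chute import *
C=L(0,205,121); s=sense()
w,x,y,z=s["ee_rot"]; tz=R.from_quat([x,y,z,w]).as_matrix()[:,2]
plan(C+7.6*tz+[0,0,5],93.5,20); print(s["force"],s["grip_width"])
c=cam("wrist"); P=cloud(c); d=P-O; x=d@LX;y=d@LY;z=d[...,2]; h=z-(55+(y-60)*np.tan(np.radians(20)))
m=(abs(x)<4)&(c["z_map"]>0)&(h>10)
for y0 in range(180,250,6):
    s=m&(abs(y-y0)<3); print(y0,s.sum(),np.percentile(h[s],[50,95]).round(1) if s.any() else "")
E
```

```text
turn units [0.02 0.04 0.05]
pos [545.8 -11.1 120.4] heading 93.82 tool z [-0.019  0.338 -0.941]
shift mm before-turn axes [-2.  -0.6  0.9]  after-turn axes [-2.  -0.6  0.9]
[-0.28571313  0.13225224  1.11667203] 0.23735111648420082
180 32 [29.8 30.9]
186 212 [30.1 31.1]
192 1377 [ 95.3 100.6]
198 243 [30.3 31.2]
204 252 [30.3 31.4]
210 256 [30.  30.9]
216 271 [28.4 30.4]
222 267 [28.7 29.9]
228 302 [27.4 29.5]
234 125 [15.  18.6]
240 0 
246 0
```

Emit:
servo_tool(commands=[[1,[0,0,0.002],[0,0,0]],[1,[0,0,0],[0,0,0]],[-1,[0,0,0],[0,0,0]],[-1,[0,0,0],[0,0,0]],[-1,[0,0,0],[0,0,0]],[-1,[0,0,0],[0,0,0]],[-1,[0,0,0],[0,0,0]],[-1,[0,0,0],[0,0,0]],[-1,[0,0,0],[0,0,0]],[-1,[0,0,0],[0,0,0]]])

```text
time_s: 16.27
eef_pos: [545.4, -10.8, 117.6]
ee_rot: [-0.125, 0.673, 0.719, 0.119]
force: [0.4, -0.2, 0.8]
grip_width: 1.002
grip_force: 0.0
```

Emit:
servo_tool(commands=[[-1,[0,0,-0.02],[0,0,0]],[-1,[0,0,-0.03],[0,0,0]],[-1,[0,0,-0.03],[0,0,0]],[-1,[0,0,-0.02],[0,-0.83,0]],[-1,[0,0,0],[0,-0.83,0]],[-1,[0,0,0],[0,-0.83,0]],[-1,[0,0,0],[0,-0.83,0]],[-1,[0,0,0],[0,0,0]]])

```text
time_s: 16.93
eef_pos: [547.3, -43.1, 212.3]
ee_rot: [0.002, 0.683, 0.731, 0.0]
force: [1.0, 1.0, 0.6]
grip_width: 1.0
grip_force: 0.0
```

```bash
cat >> chute.py <<'E'
def vials(c):
    P=cloud(c); d=P-O; x=d@LX;y=d@LY;z=d[...,2]; im=c["pixels"].astype(int)
    hsv=cv2.cvtColor(c["pixels"],cv2.COLOR_RGB2HSV)
    ok=(abs(x)<4)&(c["z_map"]>0)&(z>12)&(z<160)
    for y0 in range(-56,262,6):
        s=ok&(abs(y-y0)<3)
        zb=55+(y0-60)*np.tan(np.radians(20)) if y0>58 else 50+(y0-56)*np.tan(np.radians(15))
        if s.any(): print(y0,s.sum(),"h",round(float(np.median(z[s])-zb),1),"rgb",np.median(im[s],0).astype(int))
E
python3 - <<'E'
from chute import *
plan(); c=cam("top"); vials(c)
plan((402.8,287.7,223),197)
E
```

```text
pos [547.3 -43.1 212.3] heading 93.9 tool z [ 0.004 -0.003 -1.   ]
-50 8 h 35.9 rgb [196 131  60]
-44 5 h 23.2 rgb [244 245 244]
-38 5 h 23.1 rgb [251 252 252]
-32 4 h 24.2 rgb [252 252 252]
-26 4 h 24.7 rgb [249 250 249]
-20 3 h 21.8 rgb [233 233 231]
-14 6 h 20.3 rgb [232 233 232]
-8 4 h 21.8 rgb [244 246 245]
-2 5 h 17.0 rgb [185 186 182]
4 7 h 0.3 rgb [198 197 193]
10 4 h -0.9 rgb [213 214 210]
16 5 h -2.0 rgb [212 211 207]
22 5 h 0.5 rgb [220 215 209]
28 4 h 2.1 rgb [223 219 211]
34 2 h -0.3 rgb [222 219 210]
40 4 h 0.7 rgb [221 218 210]
46 6 h -1.5 rgb [221 218 210]
52 5 h -4.4 rgb [229 213 191]
58 1 h 0.3 rgb [236 207 159]
64 1 h 4.1 rgb [217 209 198]
70 5 h 1.8 rgb [203 208 209]
76 5 h 3.7 rgb [217 216 205]
118 4 h 3.2 rgb [196 201 200]
124 6 h -0.3 rgb [221 227 229]
130 6 h 0.2 rgb [223 227 228]
136 6 h 1.4 rgb [213 220 221]
142 3 h 1.0 rgb [182 189 190]
190 2 h -0.1 rgb [215 215 209]
196 3 h 4.9 rgb [231 229 222]
208 1 h 4.7 rgb [233 231 222]
turn units [  0.03   0.02 -17.19]
pos [547.3 -43.6 212. ] heading 93.88 tool z [ 0.003  0.001 -1.   ]
shift mm before-turn axes [ 340.3 -121.8  -11.1]  after-turn axes [ 41.4 359.1 -11. ]
```

White vial is home in the carriage (y −49 to 0, base on the stop). Next, the blue one.

Emit:
servo_tool(commands=[[-1,[0.034,-0.0122,-0.0011],[0,0,0]],[-1,[0.034,-0.0122,-0.0011],[0,0,0]],[-1,[0.034,-0.0122,-0.0011],[0,0,0]],[-1,[0.034,-0.0122,-0.0011],[0,0,0]],[-1,[0.034,-0.0122,-0.0011],[0,0,0]],[-1,[0.034,-0.0122,-0.0011],[0,0,0]],[-1,[0.034,-0.0122,-0.0011],[0,0,0]],[-1,[0.034,-0.0122,-0.0011],[0,0,0]],[-1,[0.034,-0.0122,-0.0011],[0,0,0]],[-1,[0.034,-0.0122,-0.0011],[0,0,0]]])

```text
time_s: 17.82
eef_pos: [402.8, 287.6, 222.4]
ee_rot: [-0.0, 0.684, 0.729, 0.001]
force: [0.1, -0.0, 0.6]
grip_width: 0.999
grip_force: 0.0
```

Emit:
servo_tool(commands=[[-1,[0,0,0],[0,0,-1]],[-1,[0,0,0],[0,0,-1]],[-1,[0,0,0],[0,0,-1]],[-1,[0,0,0],[0,0,-1]],[-1,[0,0,0],[0,0,-1]],[-1,[0,0,0],[0,0,-1]],[-1,[0,0,0],[0,0,-1]],[-1,[0,0,0],[0,0,-1]],[-1,[0,0,0],[0,0,-1]],[-1,[0,0,0],[0,0,-1]]])

```text
time_s: 18.65
eef_pos: [403.8, 286.1, 222.1]
ee_rot: [-0.0, 0.225, 0.974, 0.001]
force: [-0.2, -0.1, 0.4]
grip_width: 1.002
grip_force: 0.0
```

Emit:
servo_tool(commands=[[-1,[0,0,0],[0,0,-1]],[-1,[0,0,0],[0,0,-1]],[-1,[0,0,0],[0,0,-1]],[-1,[0,0,0],[0,0,-1]],[-1,[0,0,0],[0,0,-1]],[-1,[0,0,0],[0,0,-1]],[-1,[0,0,0],[0,0,-1]],[-1,[0,0,0],[0,0,-0.2]],[-1,[0,0,0],[0,0,0]]])

```text
time_s: 19.4
eef_pos: [403.8, 286.1, 222.2]
ee_rot: [0.001, -0.146, 0.989, 0.0]
force: [0.4, 0.8, -0.7]
grip_width: 1.002
grip_force: 0.0
```

```bash
python3 - <<'E'
from h import *
plan(); c=cam("wrist"); save(c,"w8.png"); P=cloud(c)
pu,pv=proj(c,(402.8,287.7,11)); print(pu,pv)
v,u=np.nonzero((P[:,:,2]>4)&(P[:,:,2]<40)&(np.hypot(P[:,:,0]-402.8,P[:,:,1]-287.7)<40))
X=np.array([ray(c,a,b,11)[:2] for a,b in zip(u,v)]).astype(np.float32); r=cv2.minAreaRect(X)
ev=np.linalg.eigh(np.cov(X.T))[1][:,1]; ev=ev*np.sign(-ev[0])
hsv=cv2.cvtColor(c["pixels"],cv2.COLOR_RGB2HSV)[v,u]; b=(hsv[:,0]>95)&(hsv[:,0]<130)&(hsv[:,1]>100)
print(len(u),r,"mean",X.mean(0),"axis",np.degrees(np.arctan2(ev[1],ev[0]))%360,"cap",X[b].mean(0),b.sum(),"zmax",P[v,u,2].max())
plan((*r[0],3.4),np.degrees(np.arctan2(ev[1],ev[0]))%360)
E
```

```text
pos [403.8 286.1 222.2] heading -163.19 tool z [ 0.001  0.001 -1.   ]
284.1708633140436 175.12485935652808
959 ((404.2429504394531, 288.0518493652344), (52.77789306640625, 22.22368049621582), 20.043607711791992) mean [404.00894 288.12277] axis 198.53928468930675 cap [386.03275 282.15274] 197 zmax 23.864868810209714
turn units [ 0.    0.02 -0.3 ]
pos [403.7 286.2 222.3] heading -163.26 tool z [ 0.002  0.001 -1.   ]
shift mm before-turn axes [ -0.7   1.6 218.9]  after-turn axes [ -1.1   1.6 218.9]
```

Emit:
servo_tool(commands=[[-1,[0,0,0],[0,0,-0.35]],[-1,[-0.001,0.0016,0.03],[0,0,0]],[-1,[0,0,0.04],[0,0,0]],[-1,[0,0,0.04],[0,0,0]],[-1,[0,0,0.04],[0,0,0]],[-1,[0,0,0.035],[0,0,0]],[-1,[0,0,0.02],[0,0,0]],[-1,[0,0,0.0135],[0,0,0]],[-1,[0,0,0],[0,0,0]],[-1,[0,0,0],[0,0,0]]])

```text
time_s: 20.28
eef_pos: [404.6, 288.2, 3.9]
ee_rot: [0.001, -0.164, 0.986, -0.0]
force: [-0.2, 0.1, 0.3]
grip_width: 1.001
grip_force: 0.0
```

Emit:
servo_tool(commands=[[1,[0,0,0],[0,0,0]],[1,[0,0,0],[0,0,0]],[1,[0,0,0],[0,0,0]],[1,[0,0,0],[0,0,0]],[1,[0,0,0],[0,0,0]],[1,[0,0,0],[0,0,0]],[1,[0,0,0],[0,0,0]],[1,[0,0,0],[0,0,0]]], squeeze=25)

```text
time_s: 20.95
eef_pos: [404.7, 288.4, 4.4]
ee_rot: [0.002, -0.165, 0.986, -0.0]
force: [-1.4, 0.7, 5.7]
grip_width: 0.237
grip_force: 26.2
```

Emit:
servo_tool(commands=[[1,[0,0,-0.01],[0,0,0]],[1,[0,0,-0.03],[0,0,0]],[1,[0,0,-0.04],[0,0,0]],[1,[0,0,-0.04],[0,0,0]],[1,[0,0,-0.04],[0,0,0]],[1,[0,0,-0.04],[0,0,0]],[1,[0,0,0],[0,0,0.57]],[1,[0,0,0],[0,0,1]],[1,[0,0,0],[0,0,1]],[1,[0,0,0],[0,0,1]]])

```text
time_s: 21.78
eef_pos: [403.7, 288.2, 204.6]
ee_rot: [0.002, 0.023, 1.0, 0.0]
force: [0.6, 0.1, 0.3]
grip_width: 0.236
grip_force: 25.7
```

Emit:
servo_tool(commands=[[1,[0,0,0],[0,0,1]],[1,[0,0,0],[0,0,1]],[1,[0,0,0],[0,0,1]],[1,[0,0,0],[0,0,1]],[1,[0,0,0],[0,0,1]],[1,[0,0,0],[0,0,1]],[1,[0,0,0],[0,0,1]],[1,[0,0,0],[0,0,1]],[1,[0,0,0],[0,0,1]],[1,[0,0,0],[0,0,1]]])

```text
time_s: 22.62
eef_pos: [403.7, 288.2, 204.5]
ee_rot: [0.001, 0.52, 0.854, 0.001]
force: [0.7, -0.5, -0.6]
grip_width: 0.234
grip_force: 25.7
```

Emit:
servo_tool(commands=[[1,[0,0,0],[0,0,1]],[1,[0,0,0],[0,0,1]],[1,[0,0,0],[0,0,1]],[1,[0,0,0],[0,0,1]],[1,[0,0,0],[0,0,0]],[1,[0,0,0],[0,0,0]]])

```text
time_s: 23.12
eef_pos: [403.8, 288.2, 204.3]
ee_rot: [0.001, 0.683, 0.73, 0.001]
force: [0.7, -0.7, 0.3]
grip_width: 0.241
grip_force: 25.7
```

```bash
python3 - <<'E'
from chute import *
plan((545.5,-15.3,204),93.5,0); s=sense(); print(s["grip_width"],s["grip_force"])
E
```

```text
turn units [ 0.03 -0.    0.05]
pos [403.8 288.2 204.3] heading 93.8 tool z [ 0.003  0.    -1.   ]
shift mm before-turn axes [-312.2  121.3    0.6]  after-turn axes [-3.116e+02  1.229e+02  3.000e-01]
0.24098037448851328 25.73475033044815
```

Emit:
servo_tool(commands=[[1,[-0.0347,0.01348,0],[0,0,0]],[1,[-0.0347,0.0135,0],[0,0,0]],[1,[-0.0347,0.0135,0],[0,0,0]],[1,[-0.0347,0.0135,0],[0,0,0]],[1,[-0.0347,0.0135,0],[0,0,0]],[1,[-0.0347,0.0135,0],[0,0,0]],[1,[-0.0347,0.0135,0],[0,0,0]],[1,[-0.0347,0.0135,0],[0,0,0]],[1,[-0.0347,0.0135,0],[0,0,0]],[1,[0,0,0],[0,0,0]]])

```text
time_s: 23.95
eef_pos: [546.6, -21.1, 204.1]
ee_rot: [0.002, 0.685, 0.729, 0.001]
force: [-0.0, -0.0, -0.4]
grip_width: 0.236
grip_force: 25.7
```

Emit:
servo_tool(commands=[[1,[0,0,0],[0,0.83,0]],[1,[0,0,0],[0,0.83,0]],[1,[0,0,0],[0,0.83,0]],[1,[0,0,0],[0,0.84,0]],[1,[0,0,0],[0,0,0]],[1,[0,0,0],[0,0,0]]])

```text
time_s: 24.45
eef_pos: [544.8, -16.3, 204.0]
ee_rot: [-0.125, 0.674, 0.718, 0.119]
force: [0.3, 0.4, 0.6]
grip_width: 0.238
grip_force: 25.7
```

```bash
python3 - <<'E'
from chute import *
C=L(0,205,121); s=sense()
w,x,y,z=s["ee_rot"]; tz=R.from_quat([x,y,z,w]).as_matrix()[:,2]
plan(C+7*tz+[0,0,4],93.5,20); print(s["force"],s["grip_width"])
c=cam("wrist"); chk(c)
P=cloud(c); d=P-O; x=d@LX;y=d@LY;z=d[...,2]
m=(abs(x)<14)&(c["z_map"]>0)&(z>160); hsv=cv2.cvtColor(c["pixels"],cv2.COLOR_RGB2HSV); b=m&(hsv[...,0]>95)&(hsv[...,0]<130)&(hsv[...,1]>100)
print("blue cap",b.sum(),x[b].mean(),np.percentile(y[b],[5,95]),np.percentile(z[b],[5,95]))
E
```

```text
turn units [0.01 0.02 0.03]
pos [544.8 -16.3 204. ] heading 93.71 tool z [-0.019  0.339 -0.94 ]
shift mm before-turn axes [-26.    0.5  81.7]  after-turn axes [-26.2   0.8  81.6]
[0.26029026 0.42478871 0.56301081] 0.2381832644208128
235 750 x extent [-22.7  22.8] profile [12.0, 11.5, 9.1, 6.6, 4.3, 1.5, -0.4, 1.7, 4.3, 6.8, 9.0, 11.8, 11.7]
243 771 x extent [-22.5  22.5] profile [12.1, 11.7, 9.1, 6.4, 4.4, 1.5, -0.4, 1.8, 4.3, 6.7, 9.5, 11.6, 11.6]
251 802 x extent [-23.   22.3] profile [11.7, 11.4, 8.9, 6.4, 4.4, 1.6, -0.2, 1.5, 4.5, 6.7, 9.3, 11.4, 11.9]
blue cap 1437 -0.9026509272327379 [215.81887907 227.90079643] [218.14441522 227.76595211]
```

Emit:
servo_tool(commands=[[1,[-0.025,0.0008,0],[0,0,0]],[1,[0,0,0.03],[0,0,0]],[1,[0,0,0.025],[0,0,0]],[1,[0,0,0.015],[0,0,0]],[1,[0,0,0.01],[0,0,0]],[1,[0,0,0],[0,0,0]],[1,[0,0,0],[0,0,0]]])

```text
time_s: 25.08
eef_pos: [546.0, -11.2, 121.1]
ee_rot: [-0.125, 0.673, 0.719, 0.119]
force: [-0.3, -0.2, 0.4]
grip_width: 0.242
grip_force: 25.9
```

```bash
python3 - <<'E'
from chute import *
C=L(0,205,121); s=sense()
w,x,y,z=s["ee_rot"]; tz=R.from_quat([x,y,z,w]).as_matrix()[:,2]
plan(C+7*tz+[0,0,4],93.5,20); print(s["force"],s["grip_width"])
c=cam("wrist"); P=cloud(c); d=P-O; x=d@LX;y=d@LY;z=d[...,2]; h=z-(55+(y-60)*np.tan(np.radians(20)))
m=(abs(x)<4)&(c["z_map"]>0)&(h>10)&(h<50)
for y0 in range(186,240,6):
    s=m&(abs(y-y0)<3); print(y0,s.sum(),np.percentile(h[s],[50,95]).round(1) if s.any() else "")
vials(cam("top"))
E
```

```text
turn units [0.02 0.02 0.05]
pos [546.  -11.2 121.1] heading 93.82 tool z [-0.018  0.34  -0.94 ]
shift mm before-turn axes [-2.5 -0.7  2. ]  after-turn axes [-2.5 -0.7  2. ]
[-0.3236992  -0.1513122   0.37768942] 0.24169433567807164
186 188 [29.8 30.6]
192 223 [29.8 30.8]
198 227 [29.9 30.9]
204 236 [29.9 31. ]
210 258 [29.7 30.8]
216 281 [28.7 30.4]
222 266 [28.5 29.6]
228 297 [28.  29.5]
234 189 [17.2 22.4]
-50 10 h 38.6 rgb [200 134  61]
-44 5 h 23.9 rgb [245 245 245]
-38 5 h 23.3 rgb [252 252 252]
-32 4 h 23.4 rgb [252 253 252]
-26 3 h 24.2 rgb [250 251 250]
-20 5 h 22.8 rgb [234 233 231]
-14 5 h 20.8 rgb [235 236 235]
-8 5 h 22.3 rgb [246 247 246]
-2 4 h 20.3 rgb [226 227 222]
4 1 h 11.3 rgb [200 190 169]
214 5 h 29.3 rgb [214 223 230]
220 6 h 29.7 rgb [103 135 182]
226 5 h 30.2 rgb [ 33  73 127]
232 4 h 17.1 rgb [125 138 154]
238 6 h 1.7 rgb [224 230 230]
244 5 h 0.3 rgb [228 232 233]
250 6 h 2.1 rgb [227 231 231]
256 6 h 1.0 rgb [218 224 226]
```

Matches the first placing, so I release the same way and back away.

Emit:
servo_tool(commands=[[1,[0,0,0.002],[0,0,0]],[1,[0,0,0],[0,0,0]],[-1,[0,0,0],[0,0,0]],[-1,[0,0,0],[0,0,0]],[-1,[0,0,0],[0,0,0]],[-1,[0,0,0],[0,0,0]],[-1,[0,0,0],[0,0,0]],[-1,[0,0,0],[0,0,0]],[-1,[0,0,0],[0,0,0]],[-1,[0,0,0],[0,0,0]]])

```text
time_s: 26.02
eef_pos: [545.7, -11.1, 118.6]
ee_rot: [-0.126, 0.674, 0.718, 0.12]
force: [-0.2, -0.0, -1.0]
grip_width: 0.997
grip_force: 0.0
```

Emit:
servo_tool(commands=[[-1,[0,0,-0.02],[0,0,0]],[-1,[0,0,-0.03],[0,0,0]],[-1,[0,0,-0.03],[0,0,0]],[-1,[0,0,-0.02],[0,-0.83,0]],[-1,[0,0,0],[0,-0.83,0]],[-1,[0,0,0],[0,-0.83,0]],[-1,[0.03,0,0],[0,-0.83,0]],[-1,[0.03,0,0],[0,0,0]],[-1,[0.03,0,0],[0,0,0]],[-1,[0,0,0],[0,0,0]]])

```text
time_s: 26.85
eef_pos: [541.2, 48.9, 215.6]
ee_rot: [0.0, 0.683, 0.731, 0.002]
force: [0.6, 1.0, 0.7]
grip_width: 1.003
grip_force: 0.0
```

```bash
python3 - <<'E'
from chute import *
c=cam("top"); vials(c); save(c,"top1.png")
im=c["pixels"]; hsv=cv2.cvtColor(im,cv2.COLOR_RGB2HSV); P=cloud(c); d=P-O
m=cv2.inRange(hsv,(3,120,120),(22,255,255))>0; m&=(abs(d[...,0])<80)&(abs(d[...,1])<90)
x=(d@LX)[m];y=(d@LY)[m]; print("carriage x",np.percentile(x,[2,50,98]),"mid",(x.min()+x.max())/2,"y",np.percentile(y,[2,98]))
# static objects: unchanged vs start
import pickle; c0=pickle.load(open("d0.pkl","rb"))["top"]["pixels"].astype(int)
for n,(u,v) in dict(timer=(410,258),cup=(288,169),crucible=(144,237)).items(): print(n,abs(im[v-14:v+14,u-14:u+14].astype(int)-c0[v-14:v+14,u-14:u+14]).mean())
E
```

```text
-50 8 h 38.7 rgb [198 132  58]
-44 6 h 23.7 rgb [232 226 222]
-38 4 h 23.8 rgb [251 252 252]
-32 6 h 24.6 rgb [252 252 252]
-26 3 h 22.1 rgb [250 250 249]
-20 3 h 25.5 rgb [233 233 231]
-14 5 h 22.8 rgb [234 235 234]
-8 5 h 20.5 rgb [246 246 245]
-2 3 h 20.4 rgb [234 235 233]
4 4 h 22.7 rgb [233 233 232]
10 4 h 24.1 rgb [251 251 250]
16 5 h 22.8 rgb [252 253 253]
22 4 h 22.0 rgb [247 248 247]
28 3 h 21.9 rgb [236 236 234]
34 3 h 24.9 rgb [218 224 231]
40 4 h 21.7 rgb [ 95 128 185]
46 6 h 18.6 rgb [ 46  78 132]
52 7 h 1.2 rgb [178 177 174]
58 3 h -1.4 rgb [235 207 161]
64 1 h 3.6 rgb [217 209 198]
70 3 h 1.3 rgb [203 208 209]
76 3 h -1.5 rgb [198 204 203]
82 5 h 1.3 rgb [205 212 213]
88 4 h 1.2 rgb [207 214 213]
94 6 h 2.2 rgb [215 222 221]
100 6 h 2.2 rgb [221 227 227]
106 6 h 1.2 rgb [224 228 229]
112 4 h 0.1 rgb [218 224 224]
118 5 h 3.5 rgb [221 227 227]
124 6 h 0.3 rgb [221 227 228]
130 6 h 0.1 rgb [222 227 228]
136 6 h 0.1 rgb [214 221 221]
142 6 h 1.1 rgb [209 216 219]
148 6 h -0.5 rgb [207 214 216]
154 4 h 0.3 rgb [206 212 214]
160 6 h 0.4 rgb [201 207 209]
166 4 h -0.4 rgb [195 201 202]
172 5 h 1.0 rgb [195 201 204]
178 4 h 0.0 rgb [200 207 207]
184 2 h 1.8 rgb [203 209 211]
190 2 h -0.0 rgb [202 208 210]
196 2 h 1.5 rgb [200 207 208]
202 3 h 0.5 rgb [204 209 211]
208 2 h 2.5 rgb [220 220 213]
238 6 h 1.4 rgb [230 233 231]
244 6 h 2.5 rgb [226 231 233]
250 4 h 2.5 rgb [200 206 206]
carriage x [-30.33491896  -1.69326477  39.67228965] mid 5.491488642673611 y [-79.17646242  53.7729577 ]
timer 2.2551020408163267
cup 41.98001700680272
crucible 1.385204081632653
```

Both vials are in the groove with caps uphill. One more check of the carriage edge against the line from the wrist camera.

Emit:
servo_tool(commands=[[-1,[-0.04,0,0],[0,0,0]],[-1,[-0.04,0,0],[0,0,0]],[-1,[-0.04,0,0],[0,0,0]],[-1,[-0.04,0,0],[0,0,0]],[-1,[-0.04,0,0],[0,0,0]],[-1,[-0.04,0,0],[0,0,0]],[-1,[-0.04,0,0],[0,0,0]],[-1,[0,0,0],[0,0,0]]])

```text
time_s: 27.57
eef_pos: [558.4, -242.5, 214.1]
ee_rot: [0.001, 0.687, 0.727, 0.001]
force: [-0.2, -0.0, -0.6]
grip_width: 0.999
grip_force: 0.0
```

```bash
python3 - <<'E'
from chute import *
plan(); c=cam("wrist"); save(c,"w9.png"); hsv=cv2.cvtColor(c["pixels"],cv2.COLOR_RGB2HSV)
H,W=hsv.shape[:2]; v,u=np.mgrid[:H,:W]
def at(h):
    D=np.stack([(u-c["cx"])/c["fx"],(v-c["cy"])/c["fy"],np.ones_like(u)],-1)@c["M"][:3,:3].T; o=c["M"][:3,3]
    Q=o+D*((h-o[2])/D[...,2])[...,None]-O; return Q@LX,Q@LY
z=cloud(c)[...,2]
x,y=at(14); m=(cv2.inRange(hsv,(5,120,60),(25,255,255))>0)&(y>-78)&(y<-62)&(abs(x)<45)&(z<25); print("flange far x",[round(float(x[m&(abs(y-k)<2)].max()),1) if (m&(abs(y-k)<2)).any() else None for k in(-75,-70,-65)],m.sum())
x,y=at(10); m=(cv2.inRange(hsv,(0,0,200),(180,40,255))>0)&(y>-99)&(y<-82)&(abs(x-29)<10)
print("line x right of flange",x[m].mean(),np.percentile(x[m],[2,98]) if m.any() else "",m.sum())
t=cam("top"); r=t["pixels"]; h2=cv2.cvtColor(r,cv2.COLOR_RGB2HSV); k=cv2.inRange(h2,(22,150,150),(35,255,255)); vv,uu=np.nonzero(k[150:190,265:310]); print("cup px",uu.mean()+265,vv.mean()+150)
import pickle; r=pickle.load(open("d0.pkl","rb"))["top"]["pixels"]; k=cv2.inRange(cv2.cvtColor(r,cv2.COLOR_RGB2HSV),(22,150,150),(35,255,255)); vv,uu=np.nonzero(k[150:190,265:310]); print("start",uu.mean()+265,vv.mean()+150)
E
```

```text
pos [ 558.4 -242.5  214.1] heading 93.22 tool z [ 0.002 -0.    -1.   ]
flange far x [29.3, None, None] 160
line x right of flange 29.29105254928093 [28.65493236 29.93149458] 18
cup px 287.23549488054607 168.48464163822524
start 287.27457627118645 168.4508474576271
```

Edge (29.3) and line (29.3) agree, the cup has not moved, and the arm is clear.

```bash
python3 -c "from rig import *; print(finish_job())"
```

```text
the job is handed in; nothing more can be done
None
```

The job is handed in at about 28 s of the 70 s: the carriage edge is on the white line, both vials lie in its groove with their caps facing up the chute, and the crucible, cup and timer were left in place.

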